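# Put the egg coddler together and bring the egg in the tongs

## Robot

A 6-joint arm with a two-finger parallel gripper is mounted at the origin on a cart in front of the work surface, level with it; the furniture and walls round the work are solid. World frame = base frame: x ahead of the robot, y to its left, z up, the work surface at z = 0. Lengths are in m, angles in rad, forces in N, time in s.
With the tool pointing down it reaches from about 0.35 to 0.95 m from the base axis. Payload 17.4 kg.
Tool frame: the origin (TCP) lies midway between the tips of the shut fingers; the grasp point (between the pads) lies 19 mm behind it; z points along the fingers, y is the line along which they close (so a half turn about z gives the same grasp; the last joint's range is limited). The gripper opens to 93 mm and grips with 3 to 60 N. Pads are 15 mm wide; open, the fingers measure 128 mm over their backs; the gripper's body (75 mm by 188 mm) begins 65 mm behind the grasp point.
Start: joints at [1.109, 0.116, 1.442, -0, 1.584, -0.038], TCP at [0.278, 0.615, 0.219] pointing down, gripper open.
Joint ranges: [-2.83, 2.83], [-0.83, 2.19], [0.07, 2.5], [-1.14, 4.28], [0.01, 3], [-2.97, 2.97]. Speed limits (rad/s): [1.89, 1.89, 2.22, 3.14, 3.14, 3.14].

## Interface

Orientations are given as a unit quaternion [w, x, y, z].
In Python, from station import observe, read_camera, close_job gives the robot as it stands.
- The arm moves only by the shell command python3 -m handwheel 'ROWS' [FORCE]. ROWS is JSON, a list of rows, each an object with "xyz": the shift along the tool's x, y, z normalised to -1 to 1, where 1 is 0.2 m, a list of three; "rotation": the turn, a rotation vector about the tool's x, y, z normalised to -1 to 1, where 1 is pi rad, a list of three; "hand": the finger opening in mm, from 0 to 93. In form: [{"xyz": [x, y, z], "rotation": [wx, wy, wz], "hand": hand}, ...]. A call has 1 to 10 rows; each row shifts and turns the commanded pose from where the row before left it, along the tool's axes as they then stand; what a row does not reach is not made up. A row lasts 1/10 s, in which the tool goes at most 50 mm and 8.59 degrees, less where a joint would pass 70% of its speed; a pose out of reach is approached as far as the arm can. A call with a number of a shift or a turn outside -1 to 1 is refused whole. A call with a gripper value outside its range is refused whole. The fingers move at their own pace and stop on an object; FORCE is the grip in N (left out, the last holds). Time passes only in rows, so rows that do not move let the fingers close. It gives the time, the measured TCP pose, the force, the opening and the grip force at its end, in the units of the state.
- observe(): the state, without advancing time (a new reading comes with each control period).
- read_camera(name): name is "side" or "top"; returns a dict with "frame" (384x512x3 uint8, red, green, blue), "fx", "fy", "cx", "cy" (pixels), "k1" (the pictures are not rectified: a ray, as slopes to the right and down, at radius r is drawn at 1 + k1 r^2 times it, then the intrinsics apply), "rvec" (rotation vector, rad) and "tvec" (3), from world to camera coordinates, as OpenCV has them. Camera axes: x right, y down, z forward; pixel columns grow to the right and rows downward; lengths in m; the calibration is good to about 2 mm. A picture is of the moment at which its call begins. There is no depth.
- close_job(): hands the job in; it is judged then, once.
The state is a dict: "time_s": time; "qpos": joint angles; "dq": joint speeds; "joint_torque": joint torques, N m; "position": TCP position; "tool_rot": TCP orientation; "contact_force": force on the tool from outside, world axes, zero at the start; "wrist_torque": the same for the moment, N m; "gripper_width": finger opening in m; "grip_force": force on a finger pad.
Only numpy, scipy, OpenCV 4.12 (cv2) and the standard library are available. Lean on these libraries where they do the work, as an engineer would, in place of code of your own. Each camera call takes 0.05 s, during which the arm holds its last target. There are 200 camera calls.

## Task

Put the egg coddler together where its big pan stands: set the middle-sized pan flat down in the big one, then the smallest pan flat down in the middle one. Then take the sprung tongs, close them on the egg in the egg cup, lift it out and finish still holding it in the tongs, a few centimetres above the rim over the middle of the smallest pan: do not put it in or let go, the program ends while holding. Never touch the egg with the gripper itself or drop it, and leave the onion, lemon and salt shaker where they are.

Things in the scene. Friction and masses are not known exactly. Their poses are not given: they have to be found in the camera images.
- pan_large: largest pan, plain steel, open, round, 124 mm across the rim, 115 mm across the foot, 50 mm high, wall 3 mm, floor 4 mm thick; two small lugs facing each other (along its x axis) reach 74 mm from the centre, 33 to 39 mm above the foot. Weighs about 0.45 kg. Origin: centre of the underside, z up.
- pan_medium: middle-sized pan, plain steel, open, round, 92 mm across the rim, 86 mm across the foot, 62 mm high, wall 3 mm, floor 4 mm thick, about 0.1 kg, with a bar handle along its +x axis. Seated in the big pan its underside is 4 mm above the big pan's underside, its handle over the rim. It may swap places with the smallest pan. Origin: centre of the underside.
- pan_medium_grip (a point): where to take the middle pan's handle: 88 mm from the pan's centre along its +x, 56 mm above its underside. The bar is straight and level, 10 mm wide, 12 mm high, top flush with the rim, and ends 120 mm from the centre. Taken here from above (closing across the bar) the fingers stay outside the big pan when nesting; grip firmly, about 40 N
- pan_small: smallest pan, plain steel, open, round, 68 mm across the rim, 63 mm across the foot, 74 mm high, wall 3 mm, floor 4 mm thick, about 0.07 kg, with a bar handle along its +x axis. Seated in the middle pan its underside is 4 mm above that pan's underside; in the full nest its rim is 82 mm above the surface. Origin: centre of the underside.
- pan_small_grip (a point): where to take the smallest pan's handle: 88 mm from the pan's centre along its +x, 68 mm above its underside; the bar is as on the middle pan (10 x 12 mm, ends 120 mm from the centre), grip about 40 N
- egg: brown hen's egg standing upright in the white egg cup, round about its upright axis, 44 mm across and 56 mm high, 55 g. Origin: centre of the egg, 38 mm above the surface at the start. (The eggs in the pan of the dial scale are not part of the job.)
- egg_cup: low white ceramic egg cup, 50 mm across, 22 mm high, loose; the egg stands out of it from 22 mm up. Origin: centre of the underside.
- tongs: sprung steel tongs lying flat, the nearer pair, with black grip pads (a pair far at the back is fixed, not part of the job); 230 mm long, 0.1 kg. Origin: underside, midway between the pads, near the centre of mass; +x to the tips, z up. Hinge head (25 mm round, 24 mm high) at x = -100 mm. The arms open symmetrically along y; the pads, 26 mm high, reach from x = -22 to +22 mm
- tongs_grip (a point): where to take the tongs: midway between the pads, 22 mm above the underside, fingers closing along the tongs' y. Over the pads' outer faces: 57 mm open, 43 mm on the egg, 31 mm shut. The spring keeps the arms open up to about 5 N on each pad and presses back 8 N on the egg: held at 50 mm width the tongs can be carried with the tips still open; 25 N holds the egg firmly
- tongs_tip (a point): point where the egg's centre belongs between the tips: x = +100 mm, 13 mm above the tongs' underside. The hollow tips are 26 mm high and end at x = +118 mm; open, they leave about 63 mm between their ends and measure 84 mm over the outside
- tongs_left (a joint): hinge of the tongs' left arm (the right one mirrors it): 0 open, about 0.07 rad when the tips are on the egg, 0.13 rad fully closed
- onion: brown onion, 78 x 79 x 85 mm, a bystander; origin at the centre of its underside
- lemon: lemon, 72 x 57 x 58 mm, a bystander; origin at the centre of its underside
- salt_shaker: salt shaker, 44 mm across and 90 mm high, a bystander; origin at the centre of its underside
Things that resemble listed ones, but are neither listed nor needed, are in the scene too. What is shaped like the pan_large but blue is not meant.

How it is judged:
By the outcome, as a careful person would: the job done as asked, in the order asked, and still so for the second after the job is handed in, while the arm keeps its last pose, push and grip.
It also fails if it takes over 72 s, if anything falls off the work surface, if the arm or the gripper's body presses on something with over 40 N, if the wrist force passes 120 N, or if a joint passes its speed limit or range.

## Working session

There is one attempt and no reset: what is moved stays moved. The work goes in short steps, Python scripts to look and compute and a shell command to move; the robot and the scene stay as the last step left them, time stands still between calls to the robot, and variables do not carry over. Pictures are saved under pics/ and viewed, at most 10 in all, crops included, and the job is handed in when it is done.

```bash
ls; mkdir -p pics; cat > h.py <<'E'
import numpy as np,cv2
from station import observe,read_camera
def shot(n,f=None):
    c=read_camera(n)
    if f: cv2.imwrite(f,c["frame"][:,:,::-1])
    return c
def ray(c,u,v):
    xd,yd=(u-c["cx"])/c["fx"],(v-c["cy"])/c["fy"]
    x,y=xd,yd
    for _ in range(30):
        s=1+c["k1"]*(x*x+y*y); x,y=xd/s,yd/s
    R=cv2.Rodrigues(np.array(c["rvec"],float))[0]; t=np.array(c["tvec"],float).ravel()
    d=R.T@np.array([x,y,1.]); return -R.T@t,d/np.linalg.norm(d)
def onz(c,u,v,z):
    o,d=ray(c,u,v); return o+d*(z-o[2])/d[2]
def tri(c1,p1,c2,p2):
    o1,d1=ray(c1,*p1);o2,d2=ray(c2,*p2)
    s=np.linalg.lstsq(np.c_[d1,-d2],o2-o1,rcond=None)[0]
    a,b=o1+s[0]*d1,o2+s[1]*d2
    return (a+b)/2,np.linalg.norm(a-b)
def proj(c,P):
    R=cv2.Rodrigues(np.array(c["rvec"],float))[0]; q=R@np.array(P,float)+np.array(c["tvec"],float).ravel()
    x,y=q[:2]/q[2]; s=1+c["k1"]*(x*x+y*y); return c["fx"]*x*s+c["cx"],c["fy"]*y*s+c["cy"]
E
python3 - <<'E'
from h import *
import pickle
for n in("top","side"):
    c=shot(n,f"pics/{n}0.png"); pickle.dump(c,open(f"{n}0.pkl","wb"))
    print(n,[c[k] for k in("fx","fy","cx","cy","k1")],ray(c,256,192))
    cv2.imwrite(f"pics/{n}0b.png",cv2.resize(c["frame"][:,:,::-1],(800,600),interpolation=cv2.INTER_CUBIC))
print(observe())
E
```

```text
pics
top [379.2006230215569, 379.2006230215569, 251.21902212208101, 186.12684429055437, -0.09311351084640365] (array([0.3570305 , 0.05914302, 1.09534405]), array([ 0.15981818, -0.04469291, -0.98613422]))
side [357.1957114365563, 357.1957114365563, 260.3827953867323, 197.67665377962174, 0.03285284715735902] (array([-0.10969769, -0.53380274,  0.60851529]), array([ 0.67001825,  0.55962439, -0.48774592]))
{'time_s': 0.1, 'qpos': array([ 1.10919608e+00,  1.16440933e-01,  1.44214890e+00,  3.05946136e-06,
        1.58399132e+00, -3.77774536e-02]), 'dq': array([ 6.89217710e-05, -1.60312998e-03, -1.42367647e-03, -5.83485536e-04,
        1.91435918e-03, -1.66722269e-04]), 'joint_torque': array([ 1.61670956e-03, -7.22887516e+01, -6.23863006e+01,  7.81142735e-02,
        2.29066308e-02, -2.56282249e-05]), 'position': array([0.27751341, 0.61513573, 0.21800781]), 'tool_rot': array([-1.23612691e-04,  2.10328879e-01,  9.77630563e-01, -4.78545496e-04]), 'contact_force': array([-0.17334909,  0.46313137, -0.29964061]), 'wrist_torque': array([ 0.01307746,  0.0263886 , -0.05311532]), 'grip_force': 0.0, 'gripper_width': 0.09267129061703305}
```

View pics/top0b.png

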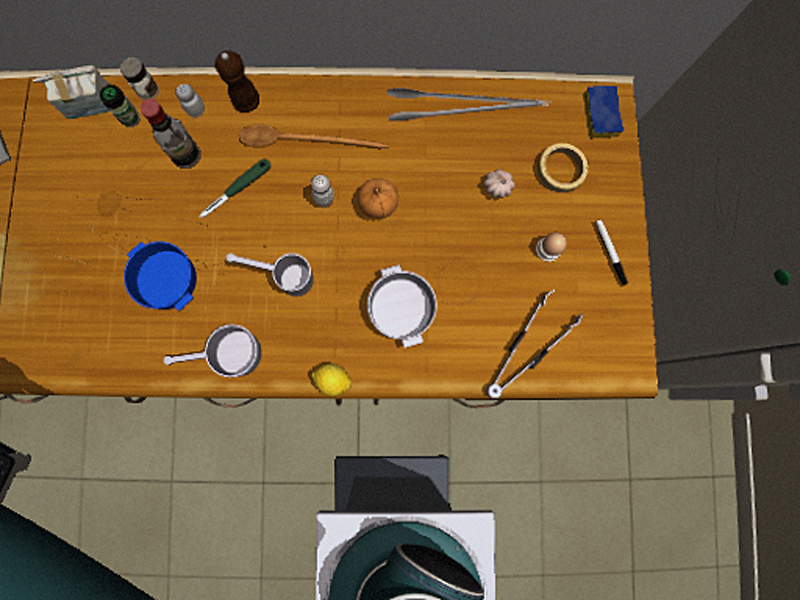

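View pics/side0b.png

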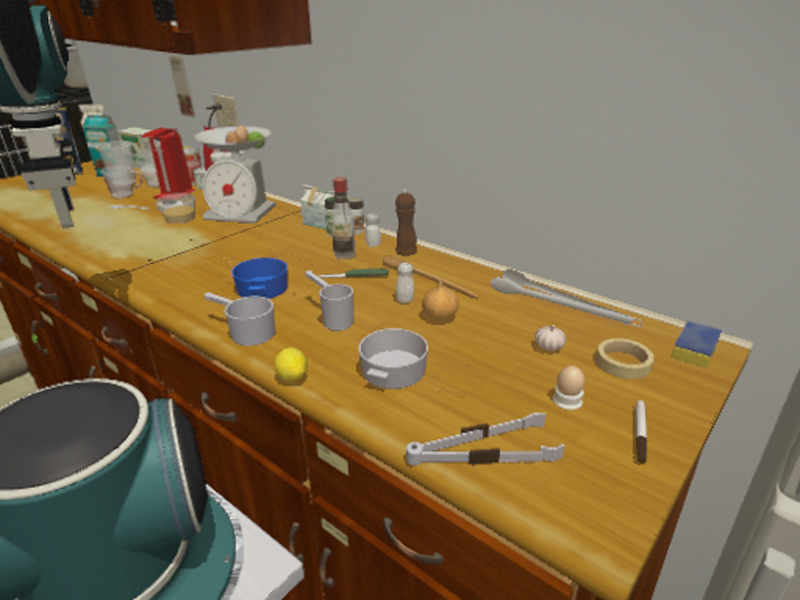

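Top view (in 800x600 pixels): big pan at (402,304) with lugs at (390,271) and (412,341). Middle pan at (232,350), handle end (168,360). Smallest pan at (293,272), handle end (230,258). Egg at (556,243), tongs head at (494,391), tips at (548,293) and (578,320). The side view shows the same things. The middle pan's handle points left-back.

```bash
cat > seg.py <<'E'
from h import *
def comp(c,u,v,smax=75,vmin=40):  # grey component near pixel
    hsv=cv2.cvtColor(c["frame"],cv2.COLOR_RGB2HSV)
    m=((hsv[:,:,1]<smax)&(hsv[:,:,2]>vmin)).astype(np.uint8)
    n,l=cv2.connectedComponents(m,connectivity=8)
    w=l[v-6:v+7,u-6:u+7]; w=w[w>0]
    k=np.bincount(w).argmax(); return (l==k).astype(np.uint8)
def contour(m):
    cs,_=cv2.findContours(m,cv2.RETR_EXTERNAL,cv2.CHAIN_APPROX_NONE)
    return max(cs,key=cv2.contourArea)[:,0,:]
def onzs(c,pts,z): return np.array([onz(c,u,v,z)[:2] for u,v in pts])
def circ(P,R,cen,away):
    """fixed-radius robust circle fit using far arc (direction away from camera)"""
    from scipy.optimize import least_squares
    x=np.array(cen,float)
    for _ in range(6):
        d=P-x; r=np.linalg.norm(d,axis=1)
        k=(d@away>-0.15*r)&(abs(r-R)<0.012)
        if k.sum()<8: break
        x=least_squares(lambda q:np.linalg.norm(P[k]-q,axis=1)-R,x,loss="soft_l1",f_scale=0.001).x
    return x,k.sum(),np.abs(np.linalg.norm(P[k]-x,axis=1)-R).mean() if k.sum() else 9
def rim(ct,cs,pt,ps,R,h0,guess_s=None):
    out=[]
    A,B=contour(comp(ct,*pt)),contour(comp(cs,*ps))
    for h in np.arange(h0-.012,h0+.0121,.004):
        r=[]
        for c,C,p in((ct,A,pt),(cs,B,ps)):
            cen=onz(c,*p,h)[:2]; o=ray(c,*p)[0][:2]; a=cen-o; a/=np.linalg.norm(a)
            r.append(circ(onzs(c,C,h),R,cen,a))
        print("h%.3f"%h,[np.round(q[0],4) for q in r],[(q[1],round(q[2]*1e3,2)) for q in r],"gap mm",np.round(1e3*(r[0][0]-r[1][0]),1))
E
python3 - <<'E'
from seg import *
import pickle
ct,cs=[pickle.load(open(n+"0.pkl","rb")) for n in("top","side")]
s=1/1.5625
P={"large":((402,304),(394,348),.062,.05),"med":((232,350),(250,306),.046,.062),"small":((293,272),(337,292),.034,.074)}
ov=[]
for n,(a,b,R,h) in P.items():
    a=tuple(int(x*s) for x in a);b=tuple(int(x*s) for x in b)
    print(n); rim(ct,cs,a,b,R,h)
    for c,p in((ct,a),(cs,b)):
        f=c["frame"][:,:,::-1].copy(); m=comp(c,*p); print(m.sum(),cv2.boundingRect(m))
        cv2.drawContours(f,[contour(m)],-1,(0,0,255),1)
        u,v=max(p[0]-45,0),p[1]-45; ov.append(cv2.resize(f[v:v+90,u:u+90],(260,260),interpolation=cv2.INTER_NEAREST))
cv2.imwrite("pics/ov.png",np.vstack([np.hstack(ov[0::2]),np.hstack(ov[1::2])]))
E
```

```text
large
h0.038 [array([0.5227, 0.0092]), array([0.5318, 0.0206])] [(np.int64(74), np.float64(2.62)), (np.int64(52), np.float64(1.11))] gap mm [ -9.1 -11.4]
h0.042 [array([0.5218, 0.0095]), array([0.5269, 0.0163])] [(np.int64(74), np.float64(2.62)), (np.int64(53), np.float64(1.18))] gap mm [-5.1 -6.8]
h0.046 [array([0.5209, 0.0098]), array([0.5219, 0.0121])] [(np.int64(75), np.float64(2.59)), (np.int64(53), np.float64(1.28))] gap mm [-1.1 -2.4]
h0.050 [array([0.52  , 0.0101]), array([0.517 , 0.0079])] [(np.int64(75), np.float64(2.6)), (np.int64(53), np.float64(1.38))] gap mm [3.  2.2]
h0.054 [array([0.5191, 0.0104]), array([0.512 , 0.0036])] [(np.int64(76), np.float64(2.6)), (np.int64(53), np.float64(1.48))] gap mm [7.1 6.7]
h0.058 [array([0.5183, 0.0107]), array([ 0.5071, -0.0006])] [(np.int64(76), np.float64(2.61)), (np.int64(53), np.float64(1.59))] gap mm [11.2 11.3]
h0.062 [array([0.5174, 0.0111]), array([ 0.5022, -0.0049])] [(np.int64(76), np.float64(2.64)), (np.int64(53), np.float64(1.69))] gap mm [15.3 15.9]
1647 (235, 169, 45, 54)
1392 (230, 210, 44, 39)
med
h0.050 [array([0.434
[... 1418 characters left out ...]
42), np.float64(2.02)), (np.int64(24), np.float64(2.02))] gap mm [-2.4 -2.9]
h0.074 [array([0.5711, 0.2054]), array([0.5692, 0.2031])] [(np.int64(43), np.float64(2.0)), (np.int64(24), np.float64(2.04))] gap mm [1.9 2.2]
h0.078 [array([0.5701, 0.2048]), array([0.5638, 0.1974])] [(np.int64(43), np.float64(2.02)), (np.int64(24), np.float64(2.07))] gap mm [6.3 7.3]
h0.082 [array([0.5691, 0.2042]), array([0.5585, 0.1917])] [(np.int64(43), np.float64(2.03)), (np.int64(24), np.float64(2.1))] gap mm [10.6 12.4]
h0.086 [array([0.5681, 0.2036]), array([0.5532, 0.186 ])] [(np.int64(43), np.float64(2.05)), (np.int64(24), np.float64(2.12))] gap mm [14.9 17.5]
660 (145, 162, 55, 27)
729 (195, 173, 53, 39)
```

View pics/ov.png

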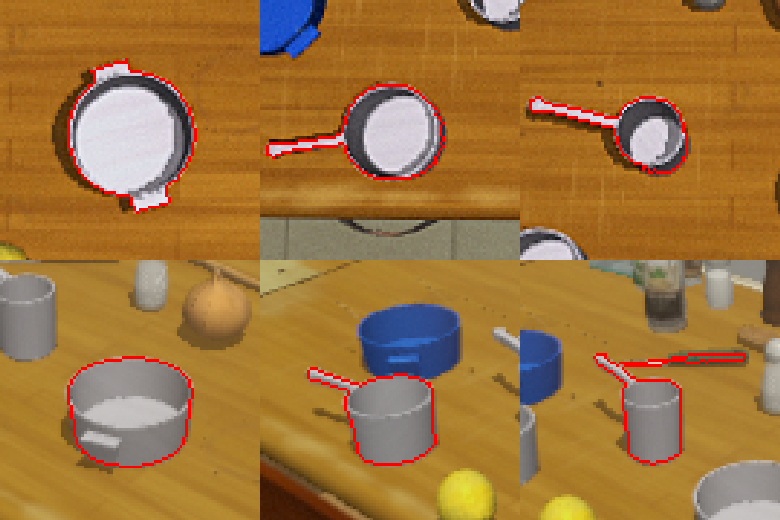

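```bash
python3 - <<'E'
from seg import *
import pickle
ct,cs=[pickle.load(open(n+"0.pkl","rb")) for n in("top","side")]
for n,p,cen,R,h in(("med",(148,224),(.4333,.307),.046,.062),("small",(187,174),(.5708,.205),.034,.074)):
    m=comp(ct,*p); v,u=np.nonzero(m); Q=onzs(ct,np.c_[u,v],h)-np.array(cen)
    r=np.linalg.norm(Q,axis=1); H=Q[(r>R+.012)]
    d=H[np.linalg.norm(H,axis=1)>.1].mean(0); d/=np.linalg.norm(d)
    vx,vy,x0,y0=cv2.fitLine(H.astype(np.float32),cv2.DIST_HUBER,0,.001,.001).ravel()
    if vx*d[0]+vy*d[1]<0: vx,vy=-vx,-vy
    off=-x0*vy+y0*vx   # line offset from centre
    print(n,"dir deg",np.degrees(np.arctan2(vy,vx)),"off mm",off*1e3,"end",(H@[vx,vy]).max(),"grip",np.array(cen)+np.array([x0,y0])+np.array([vx,vy])*(.088-(x0*vx+y0*vy)))
# egg & tongs: print hsv stats, masks, and zoomed crops
ov=[]
for c,(u0,v0,u1,v1) in((ct,(305,135,390,260)),(cs,(255,225,375,300))):
    f=c["frame"][v0:v1,u0:u1,::-1]; ov.append(f)
k=6
a=cv2.resize(ov[0],None,fx=4.6,fy=4.6,interpolation=cv2.INTER_NEAREST);b=cv2.resize(ov[1],None,fx=3.3,fy=3.3,interpolation=cv2.INTER_NEAREST)
H=max(a.shape[0],b.shape[0]); a,b=[cv2.copyMakeBorder(x,0,H-x.shape[0],0,0,cv2.BORDER_CONSTANT) for x in(a,b)]
cv2.imwrite("pics/te.png",np.hstack([a,b])); print(np.hstack([a,b]).shape)
E
```

```text
med dir deg 99.420494 off mm -0.69668704 end 0.11801548853212566 grip [0.41958355 0.39392724]
small dir deg 77.530624 off mm -1.5421361 end 0.11856870529905568 grip [0.59130651 0.29059124]
(575, 787, 3)
```

View pics/te.png

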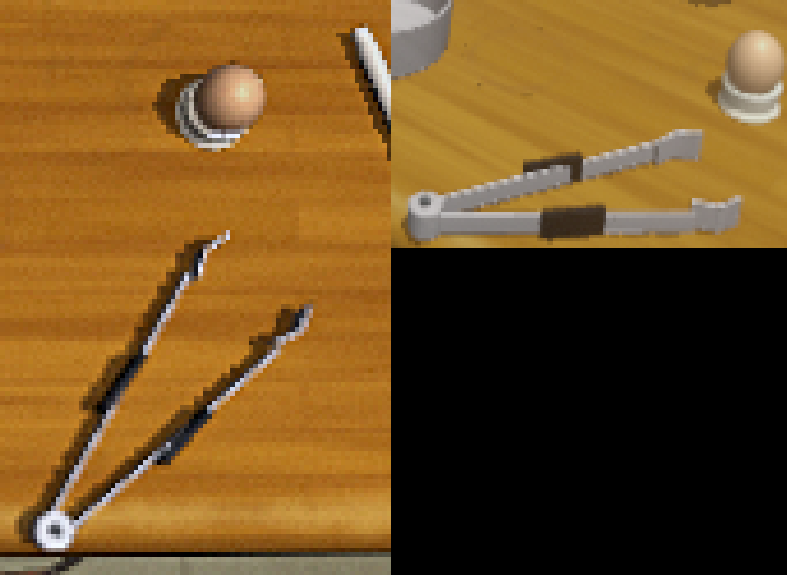

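Zoom shows, as (column, row) in full camera pixels: in the top view the tongs' head is at (316.7,250.2), tip ends at (354.8,185.9) and (372.4,201.7), egg at (355.4,155.9). In the side view the head top is at (265.3,285.9), tips at (348.9,264.7) and (360.8,285.6), egg at (365.3,243.5).

```bash
cat > go.py <<'E'
# usage: go.py x y z yaw_of_tool_y_deg : required shift in tool axes (units) and turn
import sys
from h import *
from scipy.spatial.transform import Rotation as Ro
def need(x,y,z,yaw):
    o=observe(); q=o["tool_rot"]; R=Ro.from_quat([q[1],q[2],q[3],q[0]])
    d=R.inv().apply(np.array([x,y,z])-o["position"])/.2
    yw=np.radians(yaw); yt=np.array([np.cos(yw),np.sin(yw),0]); zt=np.array([0,0,-1.]); T=Ro.from_matrix(np.c_[np.cross(yt,zt),yt,zt])
    rv=(R.inv()*T).as_rotvec()/np.pi
    m=R.as_matrix()
    print("t",round(o["time_s"],2),"pos",np.round(o["position"],4),"y yaw",round(np.degrees(np.arctan2(m[1,1],m[0,1])),2),"tilt",np.round(np.degrees(m[:2,2]),2),"w",round(o["gripper_width"]*1e3,1),"grip",o["grip_force"],"F",np.round(o["contact_force"],1),"q",np.round(o["qpos"],2))
    print("shift units (old tool axes)",np.round(d,4),"turn units",np.round(rv,4))
    print("shift units (target axes)",np.round(T.inv().apply(np.array([x,y,z])-o["position"])/.2,4))
if __name__=="__main__": need(*map(float,sys.argv[1:]))
E
python3 - <<'E'
from seg import *
import pickle
ct,cs=[pickle.load(open(n+"0.pkl","rb")) for n in("top","side")]
for n,a,b in(("head",(316.7,250.2),(265.3,285.9)),("tipL",(354.8,185.9),(348.9,264.7)),("tipR",(372.4,201.7),(360.8,285.6)),("egg",(355.4,155.9),(365.3,243.5))):
    p,e=tri(ct,a,cs,b); print(n,np.round(p,4),"miss",round(e*1e3,1))
# large pan: hull points excluding lugs
A=contour(comp(ct,257,194));P=onzs(ct,A,.05);x=np.array([.52,.01])
d=P-x;r=np.linalg.norm(d,axis=1);l=d[r>.068]
print("lug angles",np.round(np.degrees(np.arctan2(l[:,1],l[:,0]))))
from scipy.optimize import least_squares
for _ in range(8):
    d=P-x;r=np.linalg.norm(d,axis=1);ang=np.degrees(np.arctan2(d[:,1],d[:,0]))
    w=np.abs((ang-17+90)%180-90); k=(w>25)&(abs(r-.062)<.008)&(d@[.95,-.3]>-.02)
    x=least_squares(lambda q:np.linalg.norm(P[k]-q,axis=1)-.062,x,loss="soft_l1",f_scale=.001).x
print("large",x,k.sum())
E
python3 go.py .4196 .3939 .22 9.4
```

```text
head [ 0.3661 -0.1607  0.0255] miss 0.6
tipL [ 0.55   -0.2765  0.0277] miss 1.0
tipR [ 0.5048 -0.3286  0.0243] miss 0.3
egg [ 0.636  -0.2778  0.0418] miss 1.8
lug angles [   4.    6.    8.   11.   13.   16.   18.   20.   23.   25.   27.   31.
   33. -179. -177. -177. -175. -173. -171. -169. -166. -164. -162. -160.
 -157. -155. -154. -151. -150. -150.    4.]
large [0.51832527 0.00950003] 58
t 0.1 pos [0.2775 0.6151 0.218 ] y yaw 65.72 tilt [-0.03 -0.05] w 92.7 grip 0.0 F [-0.2  0.5 -0.3] q [ 1.11  0.12  1.44  0.    1.58 -0.04]
shift units (old tool axes) [-1.1025 -0.7162 -0.0093] turn units [-3.000e-04  1.000e-04  3.129e-01]
shift units (target axes) [-1.2074  0.5202 -0.01  ]
```

```bash
python3 -m handwheel '[{"xyz":[0,0,0],"rotation":[0,0,0.0447],"hand":40},{"xyz":[0,0,0],"rotation":[0,0,0.0447],"hand":40},{"xyz":[0,0,0],"rotation":[0,0,0.0447],"hand":40},{"xyz":[0,0,0],"rotation":[0,0,0.0447],"hand":40},{"xyz":[0,0,0],"rotation":[0,0,0.0447],"hand":40},{"xyz":[0,0,0],"rotation":[0,0,0.0447],"hand":40},{"xyz":[0,0,0],"rotation":[0,0,0.0447],"hand":40}]' 20
python3 -m handwheel '[{"xyz":[-0.2,0.087,0],"rotation":[0,0,0],"hand":40},{"xyz":[-0.2,0.087,0],"rotation":[0,0,0],"hand":40},{"xyz":[-0.2,0.087,0],"rotation":[0,0,0],"hand":40},{"xyz":[-0.2,0.087,0],"rotation":[0,0,0],"hand":40},{"xyz":[-0.2,0.087,0],"rotation":[0,0,0],"hand":40},{"xyz":[-0.2,0.087,0],"rotation":[0,0,0],"hand":40},{"xyz":[0,0,0],"rotation":[0,0,0],"hand":40},{"xyz":[0,0,0],"rotation":[0,0,0],"hand":40}]'
python3 go.py .4196 .3939 .037 9.4
```

```text
time_s: 0.8
position: [0.2775, 0.6152, 0.2182]
tool_rot: [0.0, 0.649, 0.761, -0.0]
contact_force: [-0.6, -1.3, 0.3]
gripper_width: 0.0431
grip_force: 0.0
time_s: 1.6
position: [0.4201, 0.395, 0.2185]
tool_rot: [-0.0, 0.648, 0.762, -0.0]
contact_force: [-0.4, 0.4, -0.3]
gripper_width: 0.0401
grip_force: 0.0
t 1.6 pos [0.4201 0.395  0.2185] y yaw 9.29 tilt [-0.01  0.01] w 40.1 grip 0.0 F [-0.4  0.4 -0.3] q [ 0.71 -0.1   1.66  0.    1.58  0.55]
shift units (old tool axes) [-0.0049 -0.0032  0.9077] turn units [-0.0001 -0.     -0.0006]
shift units (target axes) [-0.0048 -0.0034  0.9077]
```

```bash
python3 -m handwheel '[{"xyz":[-0.005,-0.003,0.2],"rotation":[0,0,0],"hand":40},{"xyz":[0,0,0.2],"rotation":[0,0,0],"hand":40},{"xyz":[0,0,0.2],"rotation":[0,0,0],"hand":40},{"xyz":[0,0,0.15],"rotation":[0,0,0],"hand":40},{"xyz":[0,0,0.1],"rotation":[0,0,0],"hand":40},{"xyz":[0,0,0.055],"rotation":[0,0,0],"hand":40},{"xyz":[0,0,0],"rotation":[0,0,0],"hand":40}]' 40
python3 -m handwheel '[{"xyz":[0,0,0],"rotation":[0,0,0],"hand":5},{"xyz":[0,0,0],"rotation":[0,0,0],"hand":5},{"xyz":[0,0,0],"rotation":[0,0,0],"hand":5},{"xyz":[0,0,0],"rotation":[0,0,0],"hand":5},{"xyz":[0,0,0],"rotation":[0,0,0],"hand":5},{"xyz":[0,0,0],"rotation":[0,0,0],"hand":5}]' 40
python3 go.py .4196 .3939 .037 9.4
```

```text
time_s: 2.3
position: [0.4184, 0.3947, 0.0363]
tool_rot: [-0.0, 0.646, 0.763, -0.001]
contact_force: [0.3, 0.6, 0.6]
gripper_width: 0.0399
grip_force: 0.0
time_s: 2.9
position: [0.4196, 0.3947, 0.0381]
tool_rot: [0.0, 0.647, 0.763, 0.0]
contact_force: [0.4, 1.2, 3.0]
gripper_width: 0.0097
grip_force: 40.0
t 2.9 pos [0.4196 0.3947 0.0381] y yaw 9.39 tilt [0.03 0.04] w 9.7 grip 39.99889075756073 F [0.4 1.2 3. ] q [0.71 0.01 1.85 0.   1.28 0.55]
shift units (old tool axes) [-0.0039 -0.0005  0.0056] turn units [ 0.0002 -0.0002 -0.    ]
shift units (target axes) [-0.0039 -0.0005  0.0056]
```

```bash
python3 -m handwheel '[{"xyz":[0,0,-0.05],"rotation":[0,0,0],"hand":5},{"xyz":[0,0,-0.1],"rotation":[0,0,0],"hand":5},{"xyz":[0,0,-0.15],"rotation":[0,0,0],"hand":5},{"xyz":[0,0,-0.15],"rotation":[0,0,0],"hand":5},{"xyz":[0,0,-0.05],"rotation":[0,0,0],"hand":5}]' 40
python3 -m handwheel '[{"xyz":[-0.1,0.01,0],"rotation":[0,0,0],"hand":5},{"xyz":[-0.2,0.025,0],"rotation":[0,0,0],"hand":5},{"xyz":[-0.2,0.025,0],"rotation":[0,0,0],"hand":5},{"xyz":[-0.2,0.025,0],"rotation":[0,0,0],"hand":5},{"xyz":[-0.2,0.025,0],"rotation":[0,0,0],"hand":5},{"xyz":[-0.2,0.025,0],"rotation":[0,0,0],"hand":5},{"xyz":[-0.2,0.025,0],"rotation":[0,0,0],"hand":5},{"xyz":[-0.15,0.02,0],"rotation":[0,0,0],"hand":5},{"xyz":[-0.086,0,0],"rotation":[0,0,0],"hand":5},{"xyz":[0,0,0],"rotation":[0,0,0],"hand":5}]' 40
python3 go.py .5053 .0975 .042 9.4
python3 - <<'E'
from h import *
a=shot("top");b=shot("side")
f=lambda c,u,v,w,h:cv2.resize(c["frame"][v:v+h,u:u+w,::-1],None,fx=4,fy=4,interpolation=cv2.INTER_CUBIC)
cv2.imwrite("pics/m1.png",np.hstack([f(a,200,140,100,110),f(b,200,150,100,110)]))
E
```

```text
time_s: 3.4
position: [0.42, 0.395, 0.1413]
tool_rot: [0.0, 0.647, 0.763, 0.002]
contact_force: [-0.1, -0.9, -0.7]
gripper_width: 0.0093
grip_force: 40.0
time_s: 4.4
position: [0.505, 0.0955, 0.137]
tool_rot: [-0.0, 0.648, 0.762, -0.0]
contact_force: [0.5, 0.4, -1.1]
gripper_width: 0.0094
grip_force: 40.0
t 4.4 pos [0.505  0.0955 0.137 ] y yaw 9.25 tilt [-0.05 -0.02] w 9.4 grip 39.9980092048645 F [ 0.5  0.4 -1.1] q [ 0.14 -0.21  1.89 -0.    1.46 -0.02]
shift units (old tool axes) [0.0098 0.0035 0.4752] turn units [-0.0003  0.0001 -0.0008]
shift units (target axes) [0.0097 0.0031 0.4752]
```

View pics/m1.png

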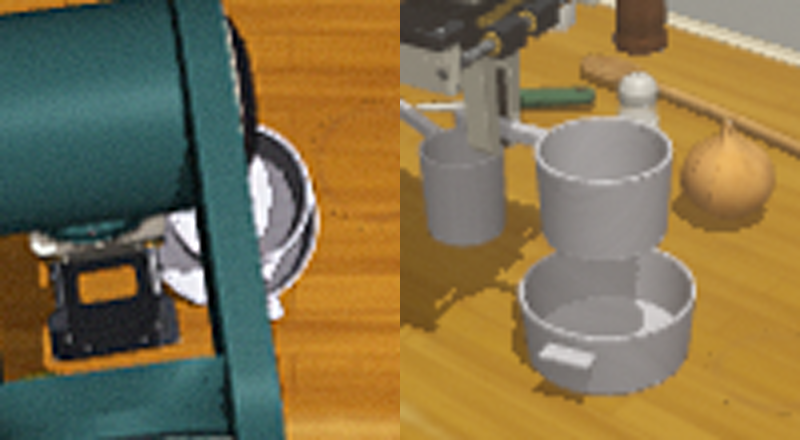

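The side view shows the middle pan level and above the big pan, nearly centred. The rims are at about (604,150) and (607,295) in the crop. Lowering.

```bash
python3 -m handwheel '[{"xyz":[0.01,0.003,0.05],"rotation":[0,0,0],"hand":5},{"xyz":[0,0,0.1],"rotation":[0,0,0],"hand":5},{"xyz":[0,0,0.1],"rotation":[0,0,0],"hand":5},{"xyz":[0,0,0.1],"rotation":[0,0,0],"hand":5},{"xyz":[0,0,0.05],"rotation":[0,0,0],"hand":5},{"xyz":[0,0,0.04],"rotation":[0,0,0],"hand":5},{"xyz":[0,0,0.02],"rotation":[0,0,0],"hand":5},{"xyz":[0,0,0],"rotation":[0,0,0],"hand":5},{"xyz":[0,0,0.01],"rotation":[0,0,0],"hand":5},{"xyz":[0,0,0],"rotation":[0,0,0],"hand":5}]' 40
python3 go.py .5053 .0975 .042 9.4
```

```text
time_s: 5.5
position: [0.5055, 0.0994, 0.044]
tool_rot: [0.0, 0.647, 0.763, 0.0]
contact_force: [-0.0, 0.6, -1.0]
gripper_width: 0.0095
grip_force: 40.0
t 5.5 pos [0.5055 0.0994 0.044 ] y yaw 9.4 tilt [0.04 0.  ] w 9.5 grip 39.998268485069275 F [-0.   0.6 -1. ] q [ 0.14 -0.13  1.98 -0.    1.29 -0.02]
shift units (old tool axes) [-0.009  -0.0025  0.0101] turn units [ 0.0002  0.     -0.    ]
shift units (target axes) [-0.009  -0.0025  0.0101]
```

```bash
python3 -m handwheel '[{"xyz":[-0.005,0,0.01],"rotation":[0,0,0],"hand":5},{"xyz":[0,0,0.003],"rotation":[0,0,0],"hand":5},{"xyz":[0,0,0],"rotation":[0,0,0],"hand":5}]' 40
python3 -m handwheel '[{"xyz":[0,0,0],"rotation":[0,0,0],"hand":30},{"xyz":[0,0,0],"rotation":[0,0,0],"hand":30},{"xyz":[0,0,0],"rotation":[0,0,0],"hand":30},{"xyz":[0,0,-0.1],"rotation":[0,0,0],"hand":40},{"xyz":[0,0,-0.2],"rotation":[0,0,0],"hand":40},{"xyz":[0,0,-0.2],"rotation":[0,0,0],"hand":40},{"xyz":[0,0,-0.1],"rotation":[0,0,0],"hand":40},{"xyz":[0,0,0],"rotation":[0,0,0],"hand":40}]' 40
python3 go.py .5913 .2906 .15 -12.5
```

```text
time_s: 5.8
position: [0.5059, 0.0985, 0.0418]
tool_rot: [0.0, 0.647, 0.763, 0.001]
contact_force: [-1.5, 1.6, 5.4]
gripper_width: 0.0096
grip_force: 40.0
time_s: 6.6
position: [0.5066, 0.0985, 0.1643]
tool_rot: [0.002, 0.647, 0.763, 0.002]
contact_force: [0.9, 0.8, 0.2]
gripper_width: 0.04
grip_force: 0.0
t 6.6 pos [0.5066 0.0985 0.1643] y yaw 9.39 tilt [0.27 0.03] w 40.0 grip 0.0 F [0.9 0.8 0.2] q [ 0.14 -0.22  1.85 -0.    1.5  -0.02]
shift units (old tool axes) [0.8786 0.5745 0.074 ] turn units [ 0.0015 -0.0002  0.1216]
shift units (target axes) [1.0296 0.2058 0.0714]
```

```bash
python3 -m handwheel '[{"xyz":[0,0,0],"rotation":[0,0,0.0405],"hand":40},{"xyz":[0,0,0],"rotation":[0,0,0.0405],"hand":40},{"xyz":[0,0,0],"rotation":[0,0,0.0405],"hand":40},{"xyz":[0.1,0.02,0],"rotation":[0,0,0],"hand":40},{"xyz":[0.2,0.04,0],"rotation":[0,0,0],"hand":40},{"xyz":[0.2,0.04,0],"rotation":[0,0,0],"hand":40},{"xyz":[0.2,0.04,0],"rotation":[0,0,0],"hand":40},{"xyz":[0.2,0.04,0],"rotation":[0,0,0],"hand":40},{"xyz":[0.13,0.026,0],"rotation":[0,0,0],"hand":40},{"xyz":[0,0,0],"rotation":[0,0,0],"hand":40}]'
python3 go.py .5913 .2906 .049 -12.5
```

```text
time_s: 7.6
position: [0.5903, 0.2929, 0.1585]
tool_rot: [-0.0, 0.779, 0.627, -0.001]
contact_force: [-0.0, -0.9, -0.5]
gripper_width: 0.0396
grip_force: 0.0
t 7.6 pos [0.5903 0.2929 0.1585] y yaw -12.35 tilt [-0.14 -0.04] w 39.6 grip 0.0 F [-0.  -0.9 -0.5] q [0.42 0.1  1.55 0.   1.49 0.64]
shift units (old tool axes) [-0.0096  0.0088  0.5475] turn units [-0.0007  0.0004  0.0008]
shift units (target axes) [-0.0103  0.0076  0.5475]
```

```bash
python3 - <<'E'
from seg import *
ct,cs=shot("top"),shot("side")
f=lambda c,u,v,w,h:cv2.resize(c["frame"][v:v+h,u:u+w,::-1],None,fx=4,fy=4,interpolation=cv2.INTER_CUBIC)
cv2.imwrite("pics/n1.png",np.hstack([f(ct,200,140,100,110),f(cs,190,150,100,110)]))
E
```

```text
(no output)
```

View pics/n1.png

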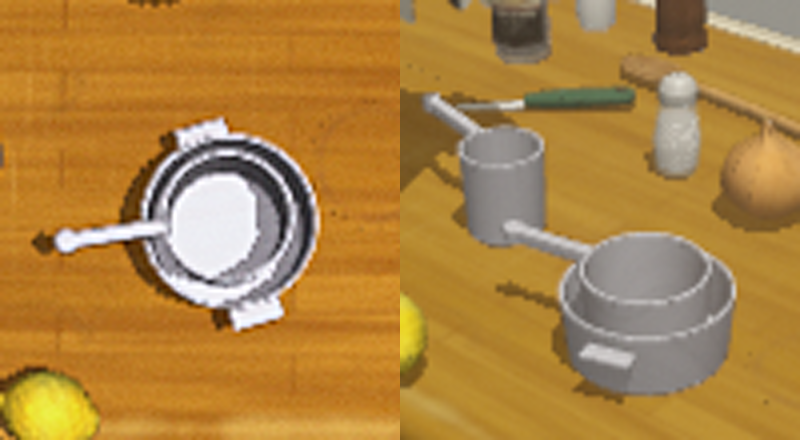

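The middle pan sits flat and level in the big one, with its rim centre at about (229,222) in the top crop. Its handle is over the rim. Next: the smallest pan.

```bash
python3 -m handwheel '[{"xyz":[-0.01,0.008,0.1],"rotation":[0,0,0],"hand":40},{"xyz":[0,0,0.2],"rotation":[0,0,0],"hand":40},{"xyz":[0,0,0.15],"rotation":[0,0,0],"hand":40},{"xyz":[0,0,0.08],"rotation":[0,0,0],"hand":40},{"xyz":[0,0,0.015],"rotation":[0,0,0],"hand":40},{"xyz":[0,0,0],"rotation":[0,0,0],"hand":5},{"xyz":[0,0,0],"rotation":[0,0,0],"hand":5},{"xyz":[0,0,0],"rotation":[0,0,0],"hand":5},{"xyz":[0,0,0],"rotation":[0,0,0],"hand":5},{"xyz":[0,0,0],"rotation":[0,0,0],"hand":5}]' 40
python3 -m handwheel '[{"xyz":[0,0,0],"rotation":[0,0,0],"hand":5},{"xyz":[0,0,0],"rotation":[0,0,0],"hand":5}]' 40
python3 go.py .5913 .2906 .049 -12.5; python3 -c "
from h import *
import pickle
c=pickle.load(open('top0.pkl','rb'));print(onz(c,257.2,195.5,.066))"
```

```text
time_s: 8.7
position: [0.5915, 0.2885, 0.0528]
tool_rot: [0.0, 0.78, 0.626, 0.001]
contact_force: [-0.1, 1.6, 2.9]
gripper_width: 0.0098
grip_force: 40.0
time_s: 8.9
position: [0.5916, 0.2886, 0.0527]
tool_rot: [0.0, 0.78, 0.626, 0.001]
contact_force: [1.3, 2.9, 5.0]
gripper_width: 0.0096
grip_force: 40.0
t 8.9 pos [0.5916 0.2886 0.0527] y yaw -12.47 tilt [0.06 0.04] w 9.6 grip 39.99898910522461 F [1.3 2.9 5. ] q [0.42 0.17 1.66 0.   1.31 0.63]
shift units (old tool axes) [ 0.0092 -0.0036  0.0184] turn units [ 0.0003 -0.0003  0.0002]
shift units (target axes) [ 0.0092 -0.0036  0.0184]
[0.51413582 0.00918258 0.066     ]
```

```bash
python3 -m handwheel '[{"xyz":[0,0,-0.05],"rotation":[0,0,0],"hand":5},{"xyz":[0,0,-0.1],"rotation":[0,0,0],"hand":5},{"xyz":[0,0,-0.15],"rotation":[0,0,0],"hand":5},{"xyz":[0,0,-0.2],"rotation":[0,0,0],"hand":5},{"xyz":[0,0,-0.1],"rotation":[0,0,0],"hand":5},{"xyz":[0,0,0],"rotation":[0,0,0.0417],"hand":5},{"xyz":[0,0,0],"rotation":[0,0,0.0417],"hand":5},{"xyz":[0,0,0],"rotation":[0,0,0.0417],"hand":5},{"xyz":[0,0,0],"rotation":[0,0,0],"hand":5}]' 40
python3 go.py .568 .079 .173 -35
```

```text
time_s: 9.8
position: [0.5911, 0.2881, 0.1723]
tool_rot: [0.0, 0.888, 0.461, -0.0]
contact_force: [-0.1, -0.4, -0.5]
gripper_width: 0.0096
grip_force: 40.0
t 9.8 pos [0.5911 0.2881 0.1723] y yaw -35.13 tilt [-0.02 -0.02] w 9.6 grip 39.999672174453735 F [-0.1 -0.4 -0.5] q [ 0.41  0.09  1.54 -0.    1.51  1.03]
shift units (old tool axes) [-0.9216  0.507  -0.0031] turn units [-0.      0.0001 -0.0007]
shift units (target axes) [-0.9228  0.5049 -0.0035]
```

```bash
python3 -m handwheel '[{"xyz":[-0.1,0.05,0],"rotation":[0,0,0],"hand":5},{"xyz":[-0.2,0.11,0],"rotation":[0,0,0],"hand":5},{"xyz":[-0.2,0.11,0],"rotation":[0,0,0],"hand":5},{"xyz":[-0.2,0.11,0],"rotation":[0,0,0],"hand":5},{"xyz":[-0.15,0.087,0],"rotation":[0,0,0],"hand":5},{"xyz":[-0.072,0.04,0],"rotation":[0,0,0],"hand":5},{"xyz":[0,0,0],"rotation":[0,0,0],"hand":5},{"xyz":[0,0,0.1],"rotation":[0,0,0],"hand":5},{"xyz":[0,0,0],"rotation":[0,0,0],"hand":5}]' 40
python3 go.py .568 .079 .061 -35
python3 - <<'E'
from seg import *
ct,cs=shot("top"),shot("side")
f=lambda c,u,v,w,h:cv2.resize(c["frame"][v:v+h,u:u+w,::-1],None,fx=4,fy=4,interpolation=cv2.INTER_CUBIC)
cv2.imwrite("pics/s1.png",np.hstack([f(ct,200,140,100,110),f(cs,200,150,100,110)]))
E
```

```text
time_s: 10.7
position: [0.5677, 0.0797, 0.1499]
tool_rot: [-0.001, 0.887, 0.463, -0.001]
contact_force: [0.2, 0.5, -0.7]
gripper_width: 0.0094
grip_force: 40.0
t 10.7 pos [0.5677 0.0797 0.1499] y yaw -34.89 tilt [-0.18 -0.  ] w 9.4 grip 39.997939467430115 F [ 0.2  0.5 -0.7] q [ 0.09 -0.08  1.75  0.    1.47  0.7 ]
shift units (old tool axes) [-0.0013  0.0043  0.4443] turn units [-0.0008  0.0006  0.0006]
shift units (target axes) [-0.0022  0.0032  0.4443]
```

View pics/s1.png

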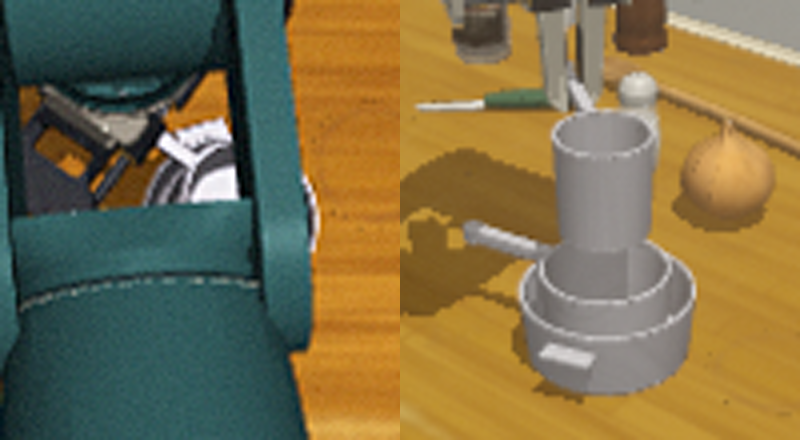

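The smallest pan hangs level above the middle one. Rim centres are at (606,134) and (606,271) in the side crop. Lowering it.

```bash
python3 -m handwheel '[{"xyz":[0,0,0.1],"rotation":[0,0,0],"hand":5},{"xyz":[0,0,0.1],"rotation":[0,0,0],"hand":5},{"xyz":[0,0,0.1],"rotation":[0,0,0],"hand":5},{"xyz":[0,0,0.07],"rotation":[0,0,0],"hand":5},{"xyz":[0,0,0.05],"rotation":[0,0,0],"hand":5},{"xyz":[0,0,0.015],"rotation":[0,0,0],"hand":5},{"xyz":[0,0,0],"rotation":[0,0,0],"hand":5},{"xyz":[0,0,0],"rotation":[0,0,0],"hand":5}]' 40
python3 go.py .568 .079 .061 -35
```

```text
time_s: 11.6
position: [0.569, 0.0791, 0.0659]
tool_rot: [0.0, 0.887, 0.462, 0.0]
contact_force: [-0.1, 0.5, 0.2]
gripper_width: 0.0095
grip_force: 40.0
t 11.6 pos [0.569  0.0791 0.0659] y yaw -34.98 tilt [0.06 0.  ] w 9.5 grip 39.99814331531525 F [-0.1  0.5  0.2] q [ 0.09 -0.02  1.83 -0.    1.33  0.7 ]
shift units (old tool axes) [-0.0036 -0.0039  0.0247] turn units [ 0.0003 -0.0002  0.0001]
shift units (target axes) [-0.0036 -0.0039  0.0247]
```

```bash
for i in 1; do python3 -m handwheel '[{"xyz":[0,0,0.01],"rotation":[0,0,0],"hand":5},{"xyz":[0,0,0],"rotation":[0,0,0],"hand":5}]' 40; python3 -m handwheel '[{"xyz":[0,0,0.01],"rotation":[0,0,0],"hand":5},{"xyz":[0,0,0],"rotation":[0,0,0],"hand":5}]' 40; done | grep -v -e rot -e grip
```

```text
time_s: 11.8
position: [0.5687, 0.0791, 0.0633]
contact_force: [0.0, 0.3, -0.7]
time_s: 12.0
position: [0.5686, 0.0791, 0.0609]
contact_force: [0.8, 0.2, -0.9]
```

```bash
python3 -m handwheel '[{"xyz":[0,0,0.007],"rotation":[0,0,0],"hand":5},{"xyz":[0,0,0],"rotation":[0,0,0],"hand":5},{"xyz":[0,0,0],"rotation":[0,0,0],"hand":5}]' 40 
python3 -m handwheel '[{"xyz":[0,0,0],"rotation":[0,0,0],"hand":30},{"xyz":[0,0,0],"rotation":[0,0,0],"hand":30},{"xyz":[0,0,0],"rotation":[0,0,0],"hand":30},{"xyz":[0,0,-0.1],"rotation":[0,0,0],"hand":40},{"xyz":[0,0,-0.2],"rotation":[0,0,0],"hand":40},{"xyz":[0,0,-0.2],"rotation":[0,0,0],"hand":40},{"xyz":[0,0,-0.1],"rotation":[0,0,0],"hand":40},{"xyz":[0,0,0],"rotation":[0,0,0],"hand":80}]' 40
python3 go.py .4413 -.2268 .17 -131.3;python3 go.py .4413 -.2268 .17 48.7
```

```text
time_s: 12.3
position: [0.5691, 0.0793, 0.0603]
tool_rot: [0.0, 0.887, 0.462, 0.001]
contact_force: [0.2, 1.7, 5.0]
gripper_width: 0.0094
grip_force: 40.0
time_s: 13.1
position: [0.5697, 0.0791, 0.183]
tool_rot: [0.001, 0.887, 0.462, 0.002]
contact_force: [-0.7, -0.2, -0.1]
gripper_width: 0.0443
grip_force: 0.0
t 13.1 pos [0.5697 0.0791 0.183 ] y yaw -35.0 tilt [0.27 0.02] w 44.3 grip 0.0 F [-0.7 -0.2 -0.1] q [ 0.09 -0.09  1.71 -0.    1.52  0.7 ]
shift units (old tool axes) [-1.6214  0.3513  0.0614] turn units [ 1.00e-04 -1.70e-03  5.35e-01]
shift units (target axes) [0.5275 1.5728 0.065 ]
t 13.1 pos [0.5697 0.0791 0.183 ] y yaw -35.0 tilt [0.27 0.02] w 44.3 grip 0.0 F [-0.7 -0.2 -0.1] q [ 0.09 -0.09  1.71 -0.    1.52  0.7 ]
shift units (old tool axes) [-1.6214  0.3513  0.0614] turn units [ 0.0016  0.     -0.465 ]
shift units (target axes) [-0.5275 -1.5728  0.065 ]
```

```bash
python3 -m handwheel '[{"xyz":[0,0,0],"rotation":[0,0,-0.0465],"hand":80},{"xyz":[0,0,0],"rotation":[0,0,-0.0465],"hand":80},{"xyz":[0,0,0],"rotation":[0,0,-0.0465],"hand":80},{"xyz":[0,0,0],"rotation":[0,0,-0.0465],"hand":80},{"xyz":[0,0,0],"rotation":[0,0,-0.0465],"hand":80},{"xyz":[0,0,0],"rotation":[0,0,-0.0465],"hand":80},{"xyz":[0,0,0],"rotation":[0,0,-0.0465],"hand":80},{"xyz":[0,0,0],"rotation":[0,0,-0.0465],"hand":80},{"xyz":[0,0,0],"rotation":[0,0,-0.0465],"hand":80},{"xyz":[0,0,0],"rotation":[0,0,-0.0465],"hand":80}]' 10
python3 -m handwheel '[{"xyz":[-0.03,-0.1,0],"rotation":[0,0,0],"hand":80},{"xyz":[-0.06,-0.18,0],"rotation":[0,0,0],"hand":80},{"xyz":[-0.06,-0.18,0],"rotation":[0,0,0],"hand":80},{"xyz":[-0.06,-0.18,0],"rotation":[0,0,0],"hand":80},{"xyz":[-0.06,-0.18,0],"rotation":[0,0,0],"hand":80},{"xyz":[-0.06,-0.18,0],"rotation":[0,0,0],"hand":80},{"xyz":[-0.06,-0.18,0],"rotation":[0,0,0],"hand":80},{"xyz":[-0.06,-0.18,0],"rotation":[0,0,0],"hand":80},{"xyz":[-0.07,-0.21,0],"rotation":[0,0,0],"hand":80},{"xyz":[0,0,0],"rotation":[0,0,0],"hand":80}]' 10
python3 go.py .4412 -.2267 .02 48.7
python3 - <<'E'
from seg import *
ct,cs=shot("top"),shot("side")
f=lambda c,u,v,w,h,k:cv2.resize(c["frame"][v:v+h,u:u+w,::-1],None,fx=k,fy=k,interpolation=cv2.INTER_CUBIC)
a=f(ct,200,130,100,110,4);b=f(cs,210,150,100,110,4)
cv2.imwrite("pics/s2.png",np.hstack([a,b]))
E
```

```text
time_s: 14.1
position: [0.5682, 0.079, 0.178]
tool_rot: [-0.001, 0.35, 0.937, -0.0]
contact_force: [-0.0, -0.1, -0.7]
gripper_width: 0.08
grip_force: 0.0
time_s: 15.1
position: [0.4375, -0.2288, 0.1781]
tool_rot: [-0.001, 0.354, 0.935, -0.0]
contact_force: [-0.2, 0.7, 0.1]
gripper_width: 0.08
grip_force: 0.0
t 15.1 pos [ 0.4375 -0.2288  0.1781] y yaw 48.48 tilt [-0.11  0.  ] w 80.0 grip 0.0 F [-0.2  0.7  0.1] q [-0.53 -0.27  1.87 -0.    1.54 -1.38]
shift units (old tool axes) [-0.0084  0.0211  0.7906] turn units [-0.0004 -0.0005 -0.0012]
shift units (target axes) [-0.0073  0.0201  0.7907]
```

View pics/s2.png

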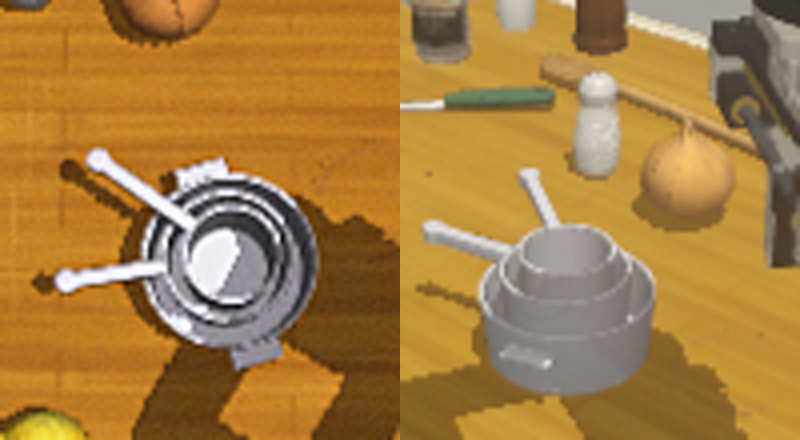

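The full nest is seated flat. The smallest pan's rim centre is at (234,258) in the top crop and (567,250) in the side crop. The handles point apart. Going down to the tongs.

```bash
python3 -c "
from h import *
import pickle
a,b=[pickle.load(open(n+'0.pkl','rb')) for n in('top','side')];print(tri(a,(258.5,194.5),b,(251.75,212.5)))"
python3 -m handwheel '[{"xyz":[-0.007,0.02,0.1],"rotation":[0,0,0],"hand":80},{"xyz":[0,0,0.2],"rotation":[0,0,0],"hand":80},{"xyz":[0,0,0.2],"rotation":[0,0,0],"hand":80},{"xyz":[0,0,0.15],"rotation":[0,0,0],"hand":80},{"xyz":[0,0,0.1],"rotation":[0,0,0],"hand":80},{"xyz":[0,0,0.04],"rotation":[0,0,0],"hand":80},{"xyz":[0,0,0.03],"rotation":[0,0,0],"hand":80},{"xyz":[0,0,0.03],"rotation":[0,0,0],"hand":80},{"xyz":[0,0,0],"rotation":[0,0,0],"hand":80},{"xyz":[0,0,0],"rotation":[0,0,0],"hand":80}]' 10
python3 go.py .4412 -.2267 .005 48.7
```

```text
(array([0.51521213, 0.00563559, 0.08297854]), np.float64(0.002458878350609879))
time_s: 16.2
position: [0.4436, -0.2235, 0.0103]
tool_rot: [0.0, 0.353, 0.936, -0.0]
contact_force: [-0.4, -0.0, 0.3]
gripper_width: 0.0801
grip_force: 0.0
t 16.2 pos [ 0.4436 -0.2235  0.0103] y yaw 48.71 tilt [ 0.04 -0.02] w 80.1 grip 0.0 F [-0.4 -0.   0.3] q [-0.52 -0.14  2.04  0.    1.24 -1.37]
shift units (old tool axes) [-0.0016 -0.0198  0.0265] turn units [0.0001 0.0003 0.0001]
shift units (target axes) [-0.0016 -0.0198  0.0265]
```

```bash
python3 -m handwheel '[{"xyz":[0,-0.02,0.01],"rotation":[0,0,0],"hand":80},{"xyz":[0,0,0.012],"rotation":[0,0,0],"hand":80},{"xyz":[0,0,0],"rotation":[0,0,0],"hand":54},{"xyz":[0,0,0],"rotation":[0,0,0],"hand":54},{"xyz":[0,0,0],"rotation":[0,0,0],"hand":54},{"xyz":[0,0,0],"rotation":[0,0,0],"hand":54},{"xyz":[0,0,0],"rotation":[0,0,0],"hand":54},{"xyz":[0,0,0],"rotation":[0,0,0],"hand":54}]' 10
python3 go.py .4412 -.2267 .005 48.7
```

```text
time_s: 17.0
position: [0.4407, -0.2264, 0.0053]
tool_rot: [0.0, 0.353, 0.936, -0.0]
contact_force: [0.5, 0.5, 1.2]
gripper_width: 0.0545
grip_force: 5.7
t 17.0 pos [ 0.4407 -0.2264  0.0053] y yaw 48.71 tilt [ 0.01 -0.01] w 54.5 grip 5.656825361302253 F [0.5 0.5 1.2] q [-0.53 -0.14  2.05 -0.    1.23 -1.38]
shift units (old tool axes) [-0.0029  0.0007  0.0016] turn units [-0.      0.0001  0.0001]
shift units (target axes) [-0.0029  0.0007  0.0016]
```

```bash
python3 -m handwheel '[{"xyz":[0,0,-0.03],"rotation":[0,0,0],"hand":54},{"xyz":[0,0,-0.06],"rotation":[0,0,0],"hand":54},{"xyz":[0,0,-0.1],"rotation":[0,0,0],"hand":54},{"xyz":[0,0,-0.1],"rotation":[0,0,0],"hand":54},{"xyz":[0,0,-0.1],"rotation":[0,0,0],"hand":54},{"xyz":[0,0,-0.08],"rotation":[0,0,0],"hand":54},{"xyz":[0,0,-0.03],"rotation":[0,0,0],"hand":54},{"xyz":[0,0,0],"rotation":[0,0,0],"hand":54}]' 10
python3 -m handwheel '[{"xyz":[0,0,0],"rotation":[0,0,-0.015],"hand":54},{"xyz":[0,0,0],"rotation":[0,0,-0.025],"hand":54},{"xyz":[0,0,0],"rotation":[0,0,-0.03],"hand":54},{"xyz":[0,0,0],"rotation":[0,0,-0.03],"hand":54},{"xyz":[0,0,0],"rotation":[0,0,-0.03],"hand":54},{"xyz":[0,0,0],"rotation":[0,0,-0.03],"hand":54},{"xyz":[0,0,0],"rotation":[0,0,-0.03],"hand":54},{"xyz":[0,0,0],"rotation":[0,0,-0.025],"hand":54},{"xyz":[0,0,0],"rotation":[0,0,-0.0145],"hand":54},{"xyz":[0,0,0],"rotation":[0,0,0],"hand":54}]' 10
python3 go.py .526 -.278 .105 90
python3 - <<'E'
from seg import *
ct,cs=shot("top"),shot("side")
f=lambda c,u,v,w,h,k:cv2.resize(c["frame"][v:v+h,u:u+w,::-1],None,fx=k,fy=k,interpolation=cv2.INTER_CUBIC)
a=f(ct,310,130,80,110,4.8);b=f(cs,265,190,130,110,3.2)
b=cv2.copyMakeBorder(b,0,a.shape[0]-b.shape[0],0,0,cv2.BORDER_CONSTANT)
o=np.hstack([a,b]);print(o.shape);cv2.imwrite("pics/t1.png",o)
E
```

```text
time_s: 17.8
position: [0.4409, -0.2266, 0.1061]
tool_rot: [0.001, 0.353, 0.936, -0.0]
contact_force: [-0.6, 1.1, -2.5]
gripper_width: 0.0544
grip_force: 5.3
time_s: 18.8
position: [0.4402, -0.2262, 0.1042]
tool_rot: [-0.001, -0.001, 1.0, 0.0]
contact_force: [0.2, -0.5, -0.4]
gripper_width: 0.0539
grip_force: 5.3
t 18.8 pos [ 0.4402 -0.2262  0.1042] y yaw 90.06 tilt [-0.08  0.04] w 53.9 grip 5.332494046074316 F [ 0.2 -0.5 -0.4] q [-0.53 -0.23  1.96 -0.    1.41 -2.1 ]
shift units (old tool axes) [-0.4286 -0.2595 -0.0049] turn units [ 0.0002 -0.0004  0.0003]
shift units (target axes) [-0.4289 -0.2591 -0.0041]
(528, 800, 3)
```

View pics/t1.png

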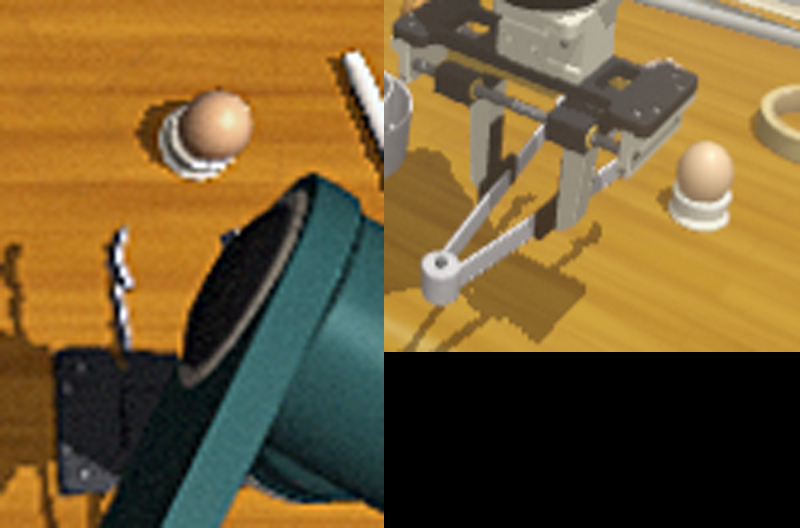

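Tongs are held level pointing at +x. Tip ends are at (122,230) and (232,235) in the top crop, the egg at (216,125). In the side crop the head is at (440,262) and the egg at (705,173).

```bash
python3 - <<'E'
from seg import *
import pickle
ct,cs=[pickle.load(open(n+"0.pkl","rb")) for n in("top","side")]
print("tips",onz(ct,335.4,177.9,.123),onz(ct,358.3,179,.123),"head",onz(cs,282.5,271.9,.123))
# egg mask: GrabCut-free colour: pinkish => saturation between cup and wood, compare hue/sat
for n,c,(u,v) in(("top",ct,(355,156)),("side",cs,(365,242))):
    lab=cv2.cvtColor(c["frame"],cv2.COLOR_RGB2LAB).astype(float)
    w=lab[v-20:v+21,u-20:u+21]; k=cv2.cvtColor(c["frame"],cv2.COLOR_RGB2HSV)[v-20:v+21,u-20:u+21]
    m=((k[:,:,1]>60)&(k[:,:,1]<165)&(k[:,:,2]>90)).astype(np.uint8)
    nn,l,st,ce=cv2.connectedComponentsWithStats(m); i=l[20,20]; e=contour((l==i).astype(np.uint8))
    (cx,cy),ax,an=cv2.fitEllipse(e); bx=cv2.boundingRect(e); print(n,"ell",cx+u-20,cy+v-20,ax,an,bx,st[i])
    P=(cx+u-20,cy+v-20); globals()[n+"p"]=P
print(tri(ct,topp,cs,sidep)); print(onz(ct,*topp,.038),onz(cs,*sidep,.038))
E
```

```text
tips [ 0.55411648 -0.19541126  0.123     ] [ 0.55179355 -0.25736884  0.123     ] head [ 0.33874332 -0.22586396  0.123     ]
top ell 355.52670097351074 155.50890922546387 (12.487668991088867, 13.686153411865234) 161.8656463623047 (14, 13, 14, 15) [ 14  13  14  15 149]
side ell 364.33702278137207 244.0201873779297 (17.653919219970703, 22.6200008392334) 43.775421142578125 (8, 12, 22, 21) [  8  12  22  21 297]
(array([ 0.63641938, -0.27712852,  0.04019874]), np.float64(0.005519182701660724))
[ 0.63880955 -0.28021797  0.038     ] [ 0.63638555 -0.27456848  0.038     ]
```

```bash
python3 -m handwheel '[{"xyz":[-0.04,-0.02,0],"rotation":[0,0,0],"hand":54},{"xyz":[-0.08,-0.045,0],"rotation":[0,0,0],"hand":54},{"xyz":[-0.1,-0.055,0],"rotation":[0,0,0],"hand":54},{"xyz":[-0.1,-0.055,0],"rotation":[0,0,0],"hand":54},{"xyz":[-0.1,-0.05,0],"rotation":[0,0,0],"hand":54},{"xyz":[-0.06,-0.03,0],"rotation":[0,0,0],"hand":54},{"xyz":[-0.02,-0.01,0],"rotation":[0,0,0],"hand":54},{"xyz":[0,0,0],"rotation":[0,0,0],"hand":54},{"xyz":[0,0,0],"rotation":[0,0,0],"hand":54}]' 10
python3 go.py .540 -.279 .031 90
```

```text
time_s: 19.8
position: [0.5402, -0.2791, 0.1052]
tool_rot: [-0.0, -0.0, 1.0, 0.0]
contact_force: [-0.3, -0.2, -0.7]
gripper_width: 0.0541
grip_force: 5.3
t 19.8 pos [ 0.5402 -0.2791  0.1052] y yaw 90.01 tilt [-0.01  0.01] w 54.1 grip 5.332348867527799 F [-0.3 -0.2 -0.7] q [-0.52  0.02  1.72 -0.    1.39 -2.09]
shift units (old tool axes) [0.0007 0.0005 0.371 ] turn units [ 0.     -0.0001  0.0001]
shift units (target axes) [0.0008 0.0006 0.371 ]
```

```bash
python3 - <<'E'
from seg import *
ct,cs=shot("top"),shot("side")
f=lambda c,u,v,w,h,k:cv2.resize(c["frame"][v:v+h,u:u+w,::-1],None,fx=k,fy=k,interpolation=cv2.INTER_CUBIC)
a=f(ct,320,130,60,80,6);b=f(cs,325,200,70,80,6)
o=np.hstack([a,b]);print(o.shape);cv2.imwrite("pics/t2.png",o)
# predicted pixels of tips (world) and egg
for n,P in(("tip pt top edge",(.637,-.279,.126)),("tip pt centre",(.637,-.279,.113)),("egg",(.637,-.279,.038)),("egg top",(.637,-.279,.066))):
    p,q=proj(ct,P),proj(cs,P); print(n,"top crop",np.round([(p[0]-320)*6,(p[1]-130)*6]),"side crop",np.round([(q[0]-325)*6+360,(q[1]-200)*6]))
E
```

```text
(480, 780, 3)
tip pt top edge top crop [269. 107.] side crop [637.  96.]
tip pt centre top crop [260. 115.] side crop [632. 122.]
egg top crop [211. 157.] side crop [606. 267.]
egg top top crop [229. 142.] side crop [616. 215.]
```

View pics/t2.png

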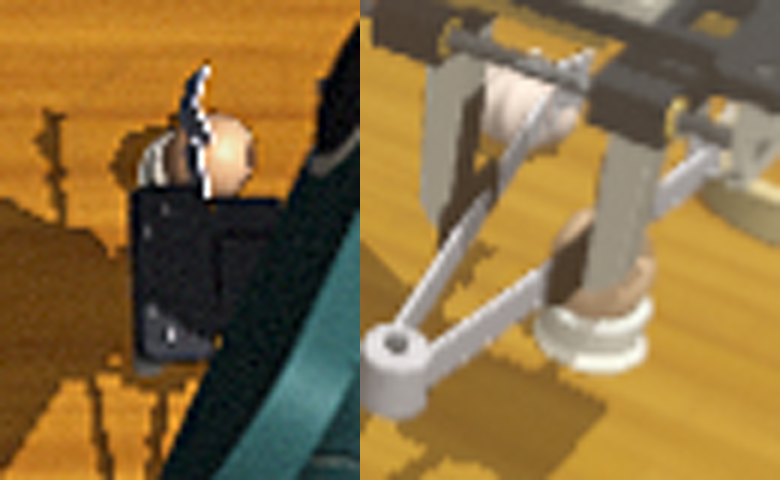

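The left tip (207,66) and the egg (~215,156) in the top crop match the predicted positions to about 2 mm. In the side crop the egg is at about (605,265), also as predicted. Descending over the egg.

```bash
python3 -m handwheel '[{"xyz":[0,0,0.05],"rotation":[0,0,0],"hand":54},{"xyz":[0,0,0.05],"rotation":[0,0,0],"hand":54},{"xyz":[0,0,0.05],"rotation":[0,0,0],"hand":54},{"xyz":[0,0,0.03],"rotation":[0,0,0],"hand":54},{"xyz":[0,0,0],"rotation":[0,0,0],"hand":54}]' 10
python3 -m handwheel '[{"xyz":[0,0,0.03],"rotation":[0,0,0],"hand":54},{"xyz":[0,0,0.04],"rotation":[0,0,0],"hand":54},{"xyz":[0,0,0.04],"rotation":[0,0,0],"hand":54},{"xyz":[0,0,0.04],"rotation":[0,0,0],"hand":54},{"xyz":[0,0,0.025],"rotation":[0,0,0],"hand":54},{"xyz":[0,0,0],"rotation":[0,0,0],"hand":54},{"xyz":[0,0,0],"rotation":[0,0,0],"hand":54}]' 10
python3 go.py .540 -.279 .031 90
```

```text
time_s: 20.4
position: [0.5401, -0.2791, 0.0678]
tool_rot: [-0.001, -0.0, 1.0, 0.0]
contact_force: [-1.3, 0.1, -1.8]
gripper_width: 0.0542
grip_force: 5.3
time_s: 21.1
position: [0.5407, -0.2794, 0.0343]
tool_rot: [0.0, -0.0, 1.0, 0.0]
contact_force: [0.3, -0.7, -0.0]
gripper_width: 0.0543
grip_force: 5.3
t 21.1 pos [ 0.5407 -0.2794  0.0343] y yaw 90.02 tilt [0. 0.] w 54.3 grip 5.332460815607192 F [ 0.3 -0.7 -0. ] q [-0.52  0.08  1.78  0.    1.27 -2.09]
shift units (old tool axes) [0.0033 0.002  0.0165] turn units [0.     0.     0.0001]
shift units (target axes) [0.0033 0.002  0.0165]
```

```bash
python3 -m handwheel '[{"xyz":[0,0,0.014],"rotation":[0,0,0],"hand":54},{"xyz":[0,0,0],"rotation":[0,0,0],"hand":52},{"xyz":[0,0,0],"rotation":[0,0,0],"hand":50},{"xyz":[0,0,0],"rotation":[0,0,0],"hand":48},{"xyz":[0,0,0],"rotation":[0,0,0],"hand":46},{"xyz":[0,0,0],"rotation":[0,0,0],"hand":44},{"xyz":[0,0,0],"rotation":[0,0,0],"hand":42},{"xyz":[0,0,0],"rotation":[0,0,0],"hand":40},{"xyz":[0,0,0],"rotation":[0,0,0],"hand":36},{"xyz":[0,0,0],"rotation":[0,0,0],"hand":36}]' 25
python3 -m handwheel '[{"xyz":[0,0,0],"rotation":[0,0,0],"hand":36},{"xyz":[0,0,0],"rotation":[0,0,0],"hand":36},{"xyz":[0,0,0],"rotation":[0,0,0],"hand":36}]' 25
python3 go.py .540 -.279 .031 90
```

```text
time_s: 22.1
position: [0.5407, -0.2793, 0.0315]
tool_rot: [0.0, -0.0, 1.0, 0.0]
contact_force: [0.5, 2.5, -0.1]
gripper_width: 0.0435
grip_force: 25.0
time_s: 22.4
position: [0.5406, -0.2793, 0.0314]
tool_rot: [0.0, -0.0, 1.0, 0.0]
contact_force: [-0.1, 2.0, 0.1]
gripper_width: 0.0437
grip_force: 25.0
t 22.4 pos [ 0.5406 -0.2793  0.0314] y yaw 90.02 tilt [0. 0.] w 43.7 grip 25.008082687854767 F [-0.1  2.   0.1] q [-0.52  0.09  1.79  0.    1.27 -2.09]
shift units (old tool axes) [0.0031 0.0017 0.0022] turn units [0.     0.     0.0001]
shift units (target axes) [0.0031 0.0017 0.0022]
```

```bash
python3 -m handwheel '[{"xyz":[0,0,-0.02],"rotation":[0,0,0],"hand":36},{"xyz":[0,0,-0.04],"rotation":[0,0,0],"hand":36},{"xyz":[0,0,-0.07],"rotation":[0,0,0],"hand":36},{"xyz":[0,0,-0.1],"rotation":[0,0,0],"hand":36},{"xyz":[0,0,-0.1],"rotation":[0,0,0],"hand":36},{"xyz":[0,0,-0.1],"rotation":[0,0,0],"hand":36},{"xyz":[0,0,-0.07],"rotation":[0,0,0],"hand":36},{"xyz":[0,0,-0.04],"rotation":[0,0,0],"hand":36},{"xyz":[0,0,-0.01],"rotation":[0,0,0],"hand":36},{"xyz":[0,0,0],"rotation":[0,0,0],"hand":36}]' 25
python3 go.py .420 .008 .141 90
python3 - <<'E'
from seg import *
cs=shot("side")
cv2.imwrite("pics/chk.png",cs["frame"][:,:,::-1])
for P in((.637,-.279,.148),(.637,-.279,.165),(.637,-.279,.05),(.637,-.279,.012)):
    u,v=map(int,np.round(proj(cs,P))); print(P,(u,v),cs["frame"][v-1:v+2,u-1:u+2].reshape(-1,3).mean(0).round())
E
```

```text
time_s: 23.4
position: [0.5405, -0.2793, 0.1412]
tool_rot: [-0.0, -0.0, 1.0, 0.0]
contact_force: [0.1, -0.1, -2.2]
gripper_width: 0.0436
grip_force: 25.0
t 23.4 pos [ 0.5405 -0.2793  0.1412] y yaw 90.02 tilt [-0.02  0.01] w 43.6 grip 24.980489015579224 F [ 0.1 -0.1 -2.2] q [-0.52  0.    1.69 -0.    1.45 -2.09]
shift units (old tool axes) [6.0220e-01 1.4368e+00 1.3000e-03] turn units [ 0.     -0.0001  0.0001]
shift units (target axes) [6.0260e-01 1.4366e+00 9.0000e-04]
(0.637, -0.279, 0.148) (373, 208) [109. 100.  87.]
(0.637, -0.279, 0.165) (374, 202) [80. 72. 62.]
(0.637, -0.279, 0.05) (367, 241) [204. 159.  65.]
(0.637, -0.279, 0.012) (365, 253) [251. 251. 239.]
```

The width stays at 43.6 mm, and the egg's old place now shows wood colour with the cup still there, so the egg is in the tongs. Carrying it over.

```bash
python3 -m handwheel '[{"xyz":[0.02,0.04,0],"rotation":[0,0,0],"hand":36},{"xyz":[0.04,0.1,0],"rotation":[0,0,0],"hand":36},{"xyz":[0.06,0.15,0],"rotation":[0,0,0],"hand":36},{"xyz":[0.07,0.17,0],"rotation":[0,0,0],"hand":36},{"xyz":[0.07,0.17,0],"rotation":[0,0,0],"hand":36},{"xyz":[0.07,0.17,0],"rotation":[0,0,0],"hand":36},{"xyz":[0.07,0.17,0],"rotation":[0,0,0],"hand":36},{"xyz":[0.07,0.16,0],"rotation":[0,0,0],"hand":36},{"xyz":[0.06,0.14,0],"rotation":[0,0,0],"hand":36},{"xyz":[0.04,0.1,0],"rotation":[0,0,0],"hand":36}]' 25
python3 -m handwheel '[{"xyz":[0.02,0.04,0],"rotation":[0,0,0],"hand":36},{"xyz":[0.012,0.027,0],"rotation":[0,0,0],"hand":36},{"xyz":[0,0,0],"rotation":[0,0,0],"hand":36},{"xyz":[0,0,0],"rotation":[0,0,0],"hand":36},{"xyz":[0,0,0],"rotation":[0,0,0],"hand":36}]' 25
python3 go.py .420 .008 .141 90
python3 - <<'E'
from seg import *
ct,cs=shot("top"),shot("side")
for n,c in(("top",ct),("side",cs)):
    cv2.imwrite(f"pics/fin_{n}.png",c["frame"][:,:,::-1])
    h=cv2.cvtColor(c["frame"],cv2.COLOR_RGB2HSV); u0,v0=map(int,proj(c,(.517,.008,.145)))
    # egg-pink: compare with the wood hue
    w=h[v0-22:v0+23,u0-22:u0+23]; rgb=c["frame"][v0-22:v0+23,u0-22:u0+23].astype(int)
    m=((rgb[:,:,0]>120)&(rgb[:,:,0]-rgb[:,:,2]>35)&(w[:,:,1]<150)).astype(np.uint8)
    nn,l,st,ce=cv2.connectedComponentsWithStats(m); i=1+st[1:,4].argmax(); print(n,(u0,v0),"egg blob",ce[i]+[u0-22,v0-22],st[i])
    P=(ce[i]+[u0-22,v0-22]); print(onz(c,*P,.146)); globals()["p"+n]=P
print(tri(ct,ptop,cs,pside))
E
```

```text
time_s: 24.45
position: [0.4251, -0.0037, 0.1408]
tool_rot: [-0.0, -0.001, 1.0, 0.0]
contact_force: [1.1, -0.2, -0.8]
gripper_width: 0.0434
grip_force: 25.0
time_s: 24.95
position: [0.4203, 0.0074, 0.1413]
tool_rot: [-0.0, 0.0, 1.0, -0.0]
contact_force: [-1.1, -0.6, -2.3]
gripper_width: 0.0434
grip_force: 25.0
t 24.95 pos [0.4203 0.0074 0.1413] y yaw 89.97 tilt [-0.02 -0.01] w 43.4 grip 24.980379939079285 F [-1.1 -0.6 -2.3] q [-0.04 -0.44  2.06 -0.    1.53 -1.61]
shift units (old tool axes) [0.0016 0.0031 0.0015] turn units [-0.     -0.0001 -0.0002]
shift units (target axes) [0.0016 0.0031 0.0015]
top (259, 189) egg blob [260.36       185.17333333] [16 15 15  7 75]
[0.52859382 0.00501375 0.146     ]
side (250, 192) egg blob [249.57407407 191.51851852] [16 16 14 11 54]
[0.51700223 0.01189722 0.146     ]
(array([0.5238657 , 0.00944191, 0.1454414 ]), np.float64(0.012959234437713357))
```

```bash
python3 -c "
from station import close_job
print(close_job())"
```

```text
the job is handed in; nothing more can be done
None
```

The job is handed in at about 25 s: the pans are nested flat in the big one, and the tongs hold the egg roughly 35 mm above the smallest pan's rim, near its middle.

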